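Third hand for a gingerbread house corner

ROBOT

A 7-joint arm with a two-finger parallel gripper is mounted at the origin on the work surface. World frame = base frame: x ahead of the robot, y to its left, z up, the work surface at z = 0. Lengths are in m, angles in rad, forces in N, time in s.
With the tool pointing down it reaches from about 0.4 to 0.85 m from the base axis. Payload 10.4 kg.
Tool frame: the origin (TCP) lies midway between the tips of the shut fingers; the grasp point (between the pads) lies 19 mm behind it; z points along the fingers, y is the line along which they close (so a half turn about z gives the same grasp; the last joint's range is limited). The gripper opens to 87 mm and grips with 3 to 60 N. Pads are 19 mm wide; open, the fingers measure 117 mm over their backs; the gripper's body (75 mm by 190 mm) begins 51 mm behind the grasp point.
Start: joints at [-0.023, 0.332, -0.065, 1.46, 0.022, 1.35, -0.088], TCP at [0.625, 0, 0.223] pointing down, gripper open.
Joint ranges: [-2.6, 2.6], [-0.5, 2.12], [-1.47, 1.34], [0.16, 2.42], [-1.27, 4.41], [0.06, 2.06], [-2.6, 2.6]. Speed limits (rad/s): [2.22, 2.22, 2.79, 2.79, 3.14, 3.14, 3.14].

INTERFACE

Orientations are given as a 3x3 rotation matrix whose columns are the frame's x, y, z axes.
In Python, from station import ctrl gives the robot as it stands.
- The arm moves only by the tool servo_tool, never from a script. Its argument "moves" is a list that holds one entry, the list of rows, each a list of 5 numbers: the shift along the world's x, y, z in m, then the turn about the world's z in degrees, then the closure in counts, from 0 (fully open) to 255 (shut). A call has 1 to 10 rows; each row shifts and turns the commanded pose from where the row before left it; what a row does not reach is not made up. A row lasts 1/12 s, in which the tool goes at most 41.7 mm and 7.16 degrees, less where a joint would pass 70% of its speed; a pose out of reach is approached as far as the arm can. A call with a gripper value outside its range is refused whole. The fingers move at their own pace and stop on an object; "grip_force" is the grip in N (left out, the last holds). Time passes only in rows, so rows that do not move let the fingers close. It gives the time, the measured TCP pose, the force, the opening and the grip force at its end, in the units of the state.
- ctrl.get_state(): the state, without advancing time (a new reading comes with each control period).
- ctrl.read_camera(name): name is "scene" or "side" or "wrist"; returns a dict with "pixels" (420x560x3 uint8, red, green, blue), "depth" (420x560 float32, m along the optical axis (not along the pixel's ray), 0 where there is no reading), "K" (3x3 intrinsics, pixels), "world_from_camera" (4x4, takes a point from camera to world coordinates). Camera axes: x right, y up, looking along -z (the intrinsics and any distortion apply to the point x, -y, -z); pixel columns grow to the right and rows downward; lengths in m; the calibration is good to about 2 mm. The wrist camera is an equidistant fisheye: a pixel r from the principal point sees the ray r / f radians off the axis. A picture is of the moment at which its call begins.
- ctrl.hand_in(): hands the job in; it is judged then, once.
The state is a dict: "time_s": time; "q": joint angles; "qvel": joint speeds; "joint_efforts": joint torques, N m; "tcp_pos": TCP position; "tcp_rot": TCP orientation; "contact_force": force on the tool from outside, world axes, zero at the start; "moment": the same for the moment, N m; "finger_gap": finger opening in m; "finger_force": force on a finger pad.
Only numpy, scipy, OpenCV 4.12 (cv2) and the standard library are available. Lean on these libraries where they do the work, as an engineer would, in place of code of your own. Each camera call takes 0.05 s, during which the arm holds its last target. There are 200 camera calls.

TASK

We are putting a gingerbread house together and I need a third hand while I ice the corner: take the low rectangular side wall (not the taller roof panel, not the pointed gable) out of the drying rack, stand it on its long edge in the channel of the wooden assembly jig, and slide it end-on against the gable that is clipped to the sprung backrest. Press steadily with about 8 newtons, which pushes the sprung gable back about 20 mm; much harder would crack the biscuit. Keep that push for at least three seconds and finish while still holding it there with the gripper on the wall, not letting go, and leave everything else where it is.

Things in the scene. Friction and masses are not known exactly. Their poses are not given: they have to be found in the camera images.
- wall_center (a point): Centre of the side wall to use: a loose brown gingerbread plate with a thin white piped border, rectangular, 130 mm long (x axis), 12 mm thick (y), 80 mm high (z, up), 70 to 140 g. The point is 40 mm above its lower edge. It is the same either way round. It starts upright in one of the three rack slots, its lower edge 12 mm above the table.
- rack: Fixed wooden drying rack, base 150 x 210 x 12 mm, origin at the centre of its underside. Three slots run along its x axis, at y = -80, 0 and +80 mm, each between two ribs 12 mm high (tops 24 mm above the table), 16 mm apart. One panel stands in each slot, in any order.
- jig: Fixed wooden assembly jig: board 280 mm (x, the pressing direction) by 150 mm (y), 18 mm thick, origin at the centre of its underside. It carries the channel (mid-line at y = -35 mm), and at its +x end the sprung backrest with the gable and a post 78 mm high over the table.
- channel (a point): Point of the jig, on the top of its board, mid-width in the channel. x axis: along the channel, the direction to press; z up. The channel is 20 mm wide, between two strips 10 mm high that run from x = -80 to +75 mm. A wall set down with its centre above this point (x = y = 0) stands in the channel with its end 20 mm short of the gable.
- gable_face (a point): Point on the gable's face where the wall's end meets it, 40 mm above the board; moves with the gable; at rest at x = +85 mm from channel; x axis in the pressing direction. The gable is a gingerbread pentagon, 110 mm wide, 80 mm high at the eaves, peak 112 mm, 12 mm thick, its middle 41 mm to the +y side of this point, clipped to a wooden backrest 20 mm thick, 70 mm high.
- gable (a joint): How far the gable with its sprung backrest is pushed back along the channel, in m: 0 at rest, 0.045 at the hard stop. The spring pushes back with 0.4 N per mm (8 N at 20 mm), with about 0.1 N of friction and no preload.
- roof_panel: Bystander: loose rectangular gingerbread roof panel, taller than the wall: 130 x 12 x 110 mm, in another rack slot; origin at the centre of its lower edge.
- spare_gable: Bystander: loose pointed gingerbread gable, 110 mm wide, 12 mm thick, peak 112 mm, in another rack slot; origin at the centre of its lower edge.
- icing_bowl: Bystander: metal bowl, 120 mm across, 60 mm high, beyond the work; origin under its centre.
- sugar_jar: Bystander: glass jar, 64 mm across, 100 mm high, beyond the work; origin under its centre.

How it is judged:
On the way, in this order (a step that is already met when the one before it is completed fails the run):
1. the side wall stands in the channel of the jig, not yet pressed against the gable (z of wall_center in the frame of channel between 0.034 and 0.046 m and y of wall_center in the frame of channel between -0.008 and 0.008 m and angle between wall_center's own z axis and vertical below 0.12 rad and angle between the x axis of wall_center and the x axis of channel, either way round below 0.12 rad and contact force between wall and gable below 3 N), for 0.1 s.
2. the side wall is pressed against the gable with 5 to 11 N for 2.5 s on end (z of wall_center in the frame of channel between 0.034 and 0.046 m and y of wall_center in the frame of channel between -0.008 and 0.008 m and angle between wall_center's own z axis and vertical below 0.12 rad and angle between the x axis of wall_center and the x axis of channel, either way round below 0.12 rad and contact force between wall and gable between 5 and 11 N and contact force between the fingers and wall above 1 N), for 2.5 s.
At the end, for the whole second after the job is handed in: The side wall stands upright (within 0.12 rad) in the channel on the jig's board (centre within 8 mm of the channel's middle line, 34 to 46 mm above the board), in line with the channel within 0.12 rad, at rest, pressing on the gable with 5 to 11 N, the gripper's fingers still on it (all of step 2 and linear speed of wall below 0.01 m/s); the arm keeps its last pose, push and grip.
It fails at once if the wall pressed on the gable with more than 20 N (contact force between wall and gable above 20 N).
It fails at once if a bystander moved by more than 30 mm (distance of any of roof_panel, spare_gable, icing_bowl, sugar_jar from where it was at the start of the episode above 0.03 m).
It also fails if it takes over 43 s, if anything falls off the work surface, if the arm or the gripper's body presses on something with over 40 N, if the wrist force passes 120 N, or if a joint passes its speed limit or range.

## Working session

There is one attempt and no reset: what is moved stays moved. The work goes in short steps, Python scripts to look and compute and a tool call to move; the robot and the scene stay as the last step left them, time stands still between calls to the robot, and variables do not carry over. Pictures are saved under pics/ and viewed, at most 10 in all, crops included, and the job is handed in when it is done.

Besides the shell and the picture viewer there is one more tool, called after "Emit:" as name(argument=value, ...), one argument or row to a line, values as JSON. servo_tool: Moves the arm, as the interface text tells. Its arguments: {"type":"object","properties":{"moves":{"type":"array"},"grip_force":{"type":"number"}},"required":["moves"]}

```bash
mkdir -p pics; cat > h.py <<'E'
import numpy as np, cv2
from station import ctrl
def cam(n):
    c=ctrl.read_camera(n); return c
def cloud(c):
    K=c["K"];d=c["depth"];h,w=d.shape
    v,u=np.mgrid[:h,:w]
    P=np.stack([(u-K[0,2])/K[0,0]*d,-(v-K[1,2])/K[1,1]*d,-d,np.ones_like(d)],-1)
    return (P@c["world_from_camera"].T)[...,:3]
E
python3 - <<'E'
from h import *
a=cam("scene");b=cam("side")
np.savez("c.npz",**{n+k:c[k] for n,c in(("scene",a),("side",b)) for k in c})
for n,c in(("scene",a),("side",b)):
    cv2.imwrite(f"pics/{n}.png",c["pixels"][...,::-1]); print(c["K"],c["world_from_camera"].round(3),(c["depth"]>0).mean())
s=ctrl.get_state();print({k:np.round(s[k],3) for k in s})
E
```

```text
[[386.11725978   0.         274.12142422]
 [  0.         386.11725978 213.21294392]
 [  0.           0.           1.        ]] [[-0.446 -0.621  0.644  1.052]
 [ 0.895 -0.303  0.327  0.289]
 [-0.008  0.722  0.691  0.562]
 [ 0.     0.     0.     1.   ]] 0.996016156462585
[[541.67347003   0.         286.04836508]
 [  0.         541.67347003 208.17420079]
 [  0.           0.           1.        ]] [[-0.806  0.407 -0.429  0.065]
 [-0.592 -0.559  0.581  0.79 ]
 [-0.003  0.722  0.691  0.932]
 [ 0.     0.     0.     1.   ]] 0.9958715986394557
{'time_s': np.float64(0.1), 'q': array([-0.023,  0.333, -0.065,  1.461,  0.022,  1.35 , -0.088]), 'qvel': array([ 0.   , -0.001,  0.001, -0.001, -0.   , -0.002,  0.   ]), 'joint_efforts': array([ 0.0000e+00, -6.2454e+01,  2.4000e-02, -3.9072e+01, -6.2000e-02,
        3.7000e-02,  0.0000e+00]), 'tcp_pos': array([ 0.625, -0.   ,  0.222]), 'tcp_rot': array([[-0.   ,  1.   , -0.001],
       [ 1.   ,  0.   , -0.   ],
       [-0.   , -0.001, -1.   ]]), 'contact_force': array([-0.575,  1.12 , -0.002]), 'moment': array([0.002, 0.008, 0.035]), 'finger_force': np.float64(0.0), 'finger_gap': np.float64(0.087)}
```

View pics/scene.png

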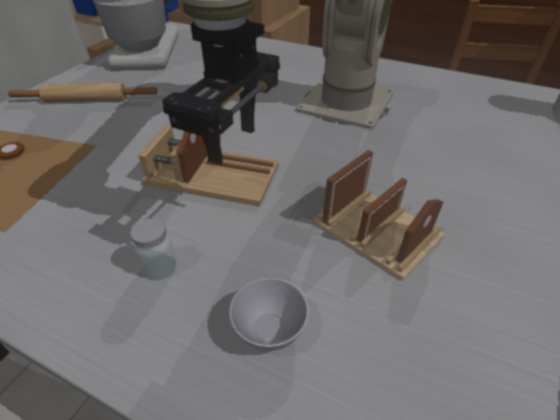

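View pics/side.png

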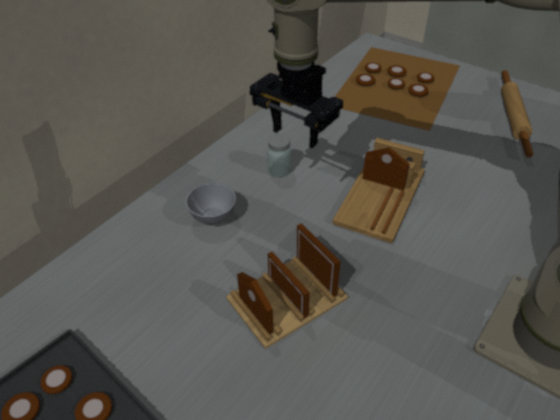

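The side wall is in the middle slot (scene ≈(383,208), side ≈(288,285)). The roof panel is next to it on the robot side at scene (349,187), and the spare gable is at (421,230). The jig is at scene ≈(210,170) and side ≈(380,195), with its gable at side (386,167).

```bash
python3 - <<'E'
from h import *
D=np.load("c.npz")
Cs={n:{k:D[n+k] for k in("pixels","depth","K","world_from_camera")} for n in("scene","side")}
pts={n:cloud(c) for n,c in Cs.items()}
for n,(rk,jg) in {"scene":((310,150,450,270),(140,120,285,205)),"side":((225,220,350,345),(330,138,430,240))}.items():
    P=pts[n];hsv=cv2.cvtColor(Cs[n]["pixels"],cv2.COLOR_RGB2HSV)
    for nm,(x0,y0,x1,y1) in(("rack",rk),("jig",jg)):
        p=P[y0:y1,x0:x1].reshape(-1,3);h=hsv[y0:y1,x0:x1].reshape(-1,3)
        print(n,nm,"z hist",np.histogram(p[:,2],np.arange(-.01,.2,.01))[0])
        top=(0.008,0.016) if nm=="rack" else (0.013,0.0225)
        q=p[(p[:,2]>top[0])&(p[:,2]<top[1])&(h[:,1]>60)].astype(np.float32)
        print(" board",len(q),cv2.minAreaRect(q[:,:2]),np.median(q[:,2]))
        lo=0.04; m=((P[...,2]>lo)&(P[...,2]<.145)); mm=np.zeros_like(m);mm[y0:y1,x0:x1]=m[y0:y1,x0:x1]
        N,L,S,_=cv2.connectedComponentsWithStats(mm.astype(np.uint8))
        for i in range(1,N):
            if S[i,4]<80: continue
            q=P[L==i].astype(np.float32); print("  comp",S[i],q.mean(0).round(4),"zmax",q[:,2].max().round(4),[np.round(t,4) for t in cv2.minAreaRect(q[:,:2])])
E
```

```text
scene rack z hist [7719 1556 2322 1209  369  369  391  402  402  480  587  323  322  272
    0    0    0    0    0    0]Traceback (most recent call last):
  File "<stdin>", line 12, in <module>
cv2.error: OpenCV(4.12.0) /io/opencv/modules/imgproc/src/convhull.cpp:143: error: (-215:Assertion failed) total >= 0 && (depth == CV_32F || depth == CV_32S) in function 'convexHull'
```

```bash
cat > m.py <<'E'
from h import *
D=np.load("c.npz")
Cs={n:{k:D[n+k] for k in("pixels","depth","K","world_from_camera")} for n in("scene","side")}
pts={n:cloud(c) for n,c in Cs.items()}
R=lambda q:[np.round(t,4) for t in cv2.minAreaRect(np.ascontiguousarray(q[:,:2],np.float32))]
for n,(rk,jg) in {"scene":((310,150,450,270),(140,120,285,205)),"side":((225,220,350,345),(330,138,430,240))}.items():
    P=pts[n];hsv=cv2.cvtColor(Cs[n]["pixels"],cv2.COLOR_RGB2HSV)
    for nm,(x0,y0,x1,y1) in(("rack",rk),("jig",jg)):
        p=P[y0:y1,x0:x1].reshape(-1,3);h=hsv[y0:y1,x0:x1].reshape(-1,3)
        top=(0.008,0.016) if nm=="rack" else (0.013,0.0225)
        q=p[(p[:,2]>top[0])&(p[:,2]<top[1])&(h[:,1]>60)]
        print(n,nm,"board",len(q),R(q),np.median(q[:,2]))
        if nm=="jig":
            q=p[(p[:,2]>.0245)&(p[:,2]<.031)&(h[:,1]>60)]; print(" strips",R(q),len(q))
        m=((P[...,2]>.04)&(P[...,2]<.145)); mm=np.zeros_like(m);mm[y0:y1,x0:x1]=m[y0:y1,x0:x1]
        N,L,S,_=cv2.connectedComponentsWithStats(mm.astype(np.uint8))
        for i in range(1,N):
            if S[i,4]<80: continue
            q=P[L==i]; t=q[q[:,2]>q[:,2].max()-.006]
            print("  comp",S[i],"zmax",q[:,2].max().round(4),R(q),"top",R(t))
E
python3 m.py
```

```text
scene rack board 2598 [array([0.4814, 0.229 ]), array([0.2101, 0.1507]), np.float64(71.3121)] 0.01085313604345356
  comp [ 324  150   50   64 1560] zmax 0.123 [array([0.4593, 0.1524]), array([0.0142, 0.133 ]), np.float64(71.2643)] top [array([0.4592, 0.1522]), array([0.014 , 0.1304]), np.float64(71.1192)]
  comp [ 359  178   49   55 1008] zmax 0.093 [array([0.4776, 0.2304]), array([0.0138, 0.1332]), np.float64(71.6673)] top [array([0.4771, 0.2303]), array([0.0132, 0.1323]), np.float64(71.6113)]
  comp [400 199  44  55 980] zmax 0.1246 [array([0.5021, 0.3068]), array([0.0137, 0.1131]), np.float64(71.1647)] top [array([0.5028, 0.3062]), array([0.0123, 0.0127]), np.float64(73.3872)]
scene jig board 3150 [array([ 0.4767, -0.1639]), array([0.1536, 0.2785]), np.float64(11.0886)] 0.01680961793103042
 strips [array([ 0.4818, -0.164 ]), array([0.1209, 0.2711]), np.float64(11.206)] 448
  comp [ 140  125   66   51 1884] zmax 0.1226 [array([ 0.4932, -0.2457]), array([0.1305, 0.1108]), np.float64(11.373)] top [array([ 0.505 , -0.1943]), array([0.0121, 0.0154]), np.float64(40.7436)]
side rack boar
[... 365 characters left out ...]
([0.0154, 0.1332]), np.float64(71.1134)] top [array([0.4751, 0.2307]), array([0.0137, 0.1313]), np.float64(71.4344)]
  comp [237 272  37  56 952] zmax 0.1252 [array([0.4998, 0.3071]), array([0.015 , 0.1127]), np.float64(71.291)] top [array([0.4991, 0.3069]), array([0.013 , 0.0177]), np.float64(62.4241)]
side jig board 2939 [array([ 0.4735, -0.1648]), array([0.1507, 0.2876]), np.float64(10.8941)] 0.017289116062134458
 strips [array([ 0.4749, -0.1645]), array([0.1212, 0.2713]), np.float64(8.2948)] 422
  comp [ 364  138   61   47 1870] zmax 0.1306 [array([ 0.4895, -0.2445]), array([0.1303, 0.116 ]), np.float64(9.5925)] top [array([ 0.4858, -0.1979]), array([0.0214, 0.0181]), np.float64(28.652)]
```

```bash
cat >> m.py <<'E'
print('---')
a=np.radians(-78.95);d=np.array([np.cos(a),np.sin(a)]);e=np.array([-d[1],d[0]]);o=np.array([.475,-.1645])
for n,(x0,y0,x1,y1) in {"scene":(140,120,285,205),"side":(330,138,430,240)}.items():
    P=pts[n][y0:y1,x0:x1].reshape(-1,3);u=(P[:,:2]-o)@d;v=(P[:,:2]-o)@e;z=P[:,2]
    for k in((.024,.031),):
        m=(z>k[0])&(z<k[1])&(u<.05)&(u>-.13);print(n,"strip v hist",np.histogram(v[m],np.arange(-.08,.08,.004)))
        print(" u range",np.percentile(u[m&(abs(v)<.06)],[1,3,97]))
    m=(z>.045)&(z<.085)&(abs(v)<.05)
    h,b=np.histogram(u[m],np.arange(0,.15,.003));print(" gable u",dict(zip(b.round(3),h)))
    m=(z>.05)&(z<.08)&(u>.03)&(u<.065);print(" gable v",np.percentile(v[m],[1,99]))
    m=(z>.014)&(z<.021)&(abs(v)<.076);print(" board u",np.percentile(u[m],[.5,99.5]),"v",np.percentile(v[m],[.5,99.5]))
E
python3 m.py | sed -n '/---/,$p'
```

```text
---
scene strip v hist (array([ 0,  0,  0,  0,  0,  0,  5, 47, 63, 35,  2,  2,  3,  8, 41, 65, 47,
        1,  3,  1,  4,  3,  2,  2,  0,  3,  3,  1,  3,  4,  2,  2,  3,  3,
        3, 15,  1,  0,  0]), array([-8.0000000e-02, -7.6000000e-02, -7.2000000e-02, -6.8000000e-02,
       -6.4000000e-02, -6.0000000e-02, -5.6000000e-02, -5.2000000e-02,
       -4.8000000e-02, -4.4000000e-02, -4.0000000e-02, -3.6000000e-02,
       -3.2000000e-02, -2.8000000e-02, -2.4000000e-02, -2.0000000e-02,
       -1.6000000e-02, -1.2000000e-02, -8.0000000e-03, -4.0000000e-03,
        6.9388939e-17,  4.0000000e-03,  8.0000000e-03,  1.2000000e-02,
        1.6000000e-02,  2.0000000e-02,  2.4000000e-02,  2.8000000e-02,
        3.2000000e-02,  3.6000000e-02,  4.0000000e-02,  4.4000000e-02,
        4.8000000e-02,  5.2000000e-02,  5.6000000e-02,  6.0000000e-02,
        6.4000000e-02,  6.8000000e-02,  7.2000000e-02,  7.6000000e-02]))
 u range [-0.12863032 -0.12483906  0.03134864]
 gable u {np.float64(0.0): np.int64(0), np.float64(0.003): np.int64(0), np.float64(0.006): np.int64(0), np.float64(0.009): np.int64(0), np
[... 3492 characters left out ...]
.09): np.int64(0), np.float64(0.093): np.int64(0), np.float64(0.096): np.int64(0), np.float64(0.099): np.int64(1), np.float64(0.102): np.int64(3), np.float64(0.105): np.int64(2), np.float64(0.108): np.int64(5), np.float64(0.111): np.int64(8), np.float64(0.114): np.int64(20), np.float64(0.117): np.int64(69), np.float64(0.12): np.int64(121), np.float64(0.123): np.int64(74), np.float64(0.126): np.int64(29), np.float64(0.129): np.int64(28), np.float64(0.132): np.int64(23), np.float64(0.135): np.int64(17), np.float64(0.138): np.int64(6), np.float64(0.141): np.int64(0), np.float64(0.144): np.int64(0)}
 gable v [-0.06159934  0.05805069]
 board u [-0.14217233  0.12082294] v [-0.07557784  0.07224219]
```

Emit:
servo_tool(
  moves=[
    [[-0.0149, 0.023, 0, 7.14, 0], [-0.0149, 0.023, 0, 7.14, 0], [-0.0149, 0.023, 0, 7.14, 0], [-0.0149, 0.023, 0, 7.14, 0], [-0.0149, 0.023, 0, 7.14, 0], [-0.0149, 0.023, 0, 7.14, 0], [-0.0149, 0.023, 0, 7.14, 0], [-0.0149, 0.023, 0, 7.14, 0], [-0.0149, 0.023, 0, 7.14, 0], [-0.0149, 0.023, 0, 7.14, 0]],
  ],
  grip_force=30,
)

```text
time_s: 0.93
tcp_pos: [0.4749, 0.2309, 0.2223]
tcp_rot: [[-0.95, 0.313, -0.0], [0.313, 0.95, -0.0], [0.0, -0.0, -1.0]]
contact_force: [1.0, 1.1, -0.3]
finger_gap: 0.0868
finger_force: 0.0
```

Emit:
servo_tool(
  moves=[
    [[0, 0, -0.02, 0, 0], [0, 0, -0.02, 0, 0], [0, 0, 0, 0, 0], [0, 0, 0, 0, 0]],
  ],
)

```text
time_s: 1.27
tcp_pos: [0.4755, 0.2295, 0.1819]
tcp_rot: [[-0.948, 0.319, -0.002], [0.319, 0.948, -0.001], [0.002, -0.002, -1.0]]
contact_force: [0.5, -0.2, 0.4]
finger_gap: 0.0868
finger_force: 0.0
```

```bash
python3 - <<'E'
from h import *
c=cam("wrist");s=ctrl.get_state()
np.savez("w.npz",**c)
cv2.imwrite("pics/w1.png",c["pixels"][...,::-1]);print(c["K"],c["world_from_camera"].round(4),s["tcp_pos"].round(4),s["tcp_rot"].round(3),s["time_s"],s["contact_force"].round(2))
E
```

```text
[[325.1922621    0.         283.70096558]
 [  0.         325.1922621  203.74836864]
 [  0.           0.           1.        ]] [[ 0.3195 -0.9165 -0.241   0.4096]
 [ 0.9476  0.3085  0.0831  0.2502]
 [-0.0018 -0.2549  0.967   0.3437]
 [ 0.      0.      0.      1.    ]] [0.4761 0.2298 0.183 ] [[-0.948  0.319 -0.   ]
 [ 0.319  0.948 -0.   ]
 [ 0.    -0.    -1.   ]] 1.3167 [-0.15  0.62  0.87]
```

View pics/w1.png

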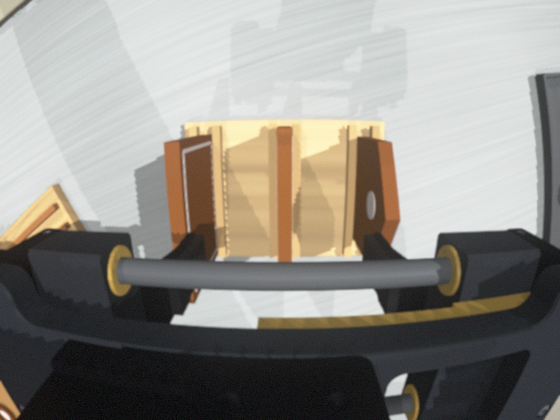

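The wall is edge-on at column 284, midway between the fingers and parallel to the tool, with the neighbouring panels outside the fingers. I'll descend and grip.

Emit:
servo_tool(
  moves=[
    [[0, 0, -0.03, 0, 0], [0, 0, -0.03, 0, 0], [0, 0, -0.03, 0, 0], [0, 0, -0.02, 0, 0], [0, 0, -0.012, 0, 0], [0, 0, 0, 0, 0], [0, 0, 0, 0, 0]],
  ],
)

```text
time_s: 1.9
tcp_pos: [0.4767, 0.2302, 0.0616]
tcp_rot: [[-0.948, 0.319, 0.001], [0.319, 0.948, 0.001], [-0.0, 0.001, -1.0]]
contact_force: [0.0, 0.5, 0.7]
finger_gap: 0.0867
finger_force: 0.0
```

Emit:
servo_tool(
  moves=[
    [[0, 0, 0, 0, 255], [0, 0, 0, 0, 255], [0, 0, 0, 0, 255], [0, 0, 0, 0, 255], [0, 0, 0, 0, 255], [0, 0, 0, 0, 255], [0, 0, 0, 0, 255], [0, 0, 0, 0, 255], [0, 0, 0, 0, 255], [0, 0, 0, 0, 255]],
  ],
)

```text
time_s: 2.73
tcp_pos: [0.476, 0.23, 0.0605]
tcp_rot: [[-0.948, 0.319, -0.0], [0.319, 0.948, 0.0], [0.0, -0.0, -1.0]]
contact_force: [-0.7, -0.8, -0.2]
finger_gap: 0.0285
finger_force: 0.0
```

Emit:
servo_tool(
  moves=[
    [[0, 0, 0, 0, 255], [0, 0, 0, 0, 255], [0, 0, 0, 0, 255], [0, 0, 0, 0, 255], [0, 0, 0, 0, 255], [0, 0, 0, 0, 255]],
  ],
)

```text
time_s: 3.23
tcp_pos: [0.476, 0.23, 0.0605]
tcp_rot: [[-0.948, 0.319, -0.0], [0.319, 0.948, 0.0], [0.0, 0.0, -1.0]]
contact_force: [-0.1, -0.7, -0.8]
finger_gap: 0.012
finger_force: 30.0
```

Emit:
servo_tool(
  moves=[
    [[0, 0, 0.01, 0, 255], [0, 0, 0.02, 0, 255], [0, 0, 0.03, 0, 255], [0, 0, 0.03, 0, 255], [0, 0, 0.03, 0, 255], [0, 0, 0.02, 0, 255], [0, 0, 0, 0, 255]],
  ],
)

```text
time_s: 3.82
tcp_pos: [0.4778, 0.2312, 0.2061]
tcp_rot: [[-0.948, 0.319, 0.007], [0.319, 0.948, 0.003], [-0.005, 0.005, -1.0]]
contact_force: [-0.0, 0.0, 0.2]
finger_gap: 0.012
finger_force: 30.0
```

Emit:
servo_tool(
  moves=[
    [[-0.003, -0.02, 0, -4, 255], [-0.005, -0.036, 0, -6.2, 255], [-0.005, -0.036, 0, -6.2, 255], [-0.005, -0.036, 0, -6.2, 255], [-0.005, -0.036, 0, -6.2, 255], [-0.005, -0.036, 0, -6.2, 255], [-0.005, -0.036, 0, -6.2, 255], [-0.005, -0.036, 0, -6.2, 255], [-0.005, -0.036, 0, -6.2, 255], [-0.003, -0.02, 0, -3.8, 255]],
  ],
)

```text
time_s: 4.65
tcp_pos: [0.4287, -0.1019, 0.2006]
tcp_rot: [[-0.233, 0.973, -0.0], [0.973, 0.233, -0.001], [-0.001, -0.0, -1.0]]
contact_force: [-0.9, 0.2, -1.4]
finger_gap: 0.0119
finger_force: 30.0
```

Emit:
servo_tool(
  moves=[
    [[-0.001, -0.014, 0, -3, 255], [0, 0, -0.03, 0, 255], [0, 0, -0.03, 0, 255], [0, 0, -0.03, 0, 255], [0, 0, 0, 0, 255], [0, 0, 0, 0, 255], [0, 0, 0, 0, 255]],
  ],
)

```text
time_s: 5.23
tcp_pos: [0.4301, -0.1115, 0.1121]
tcp_rot: [[-0.192, 0.981, 0.002], [0.981, 0.192, 0.0], [-0.0, 0.001, -1.0]]
contact_force: [-0.0, 0.4, -0.7]
finger_gap: 0.0115
finger_force: 30.0
```

```bash
python3 - <<'E'
from h import *
for n in("side","scene","wrist"):
    c=cam(n);np.savez(n+"2.npz",**c); cv2.imwrite(f"pics/{n}2.png",c["pixels"][...,::-1])
s=ctrl.get_state();print(s["tcp_pos"].round(4),s["tcp_rot"].round(3),s["time_s"])
a=cv2.imread("pics/side2.png")[110:260,310:450];b=cv2.imread("pics/scene2.png")[100:220,130:300]
cv2.imwrite("pics/m2.png",np.hstack([cv2.resize(a,(400,428)),cv2.resize(b,(400,282))[:,:].copy() if 0 else cv2.copyMakeBorder(cv2.resize(b,(400,282)),0,146,0,0,0)]))
E
```

```text
[ 0.4303 -0.1119  0.1123] [[-0.191  0.982  0.003]
 [ 0.982  0.191 -0.   ]
 [-0.001  0.003 -1.   ]] 5.3833
```

View pics/m2.png

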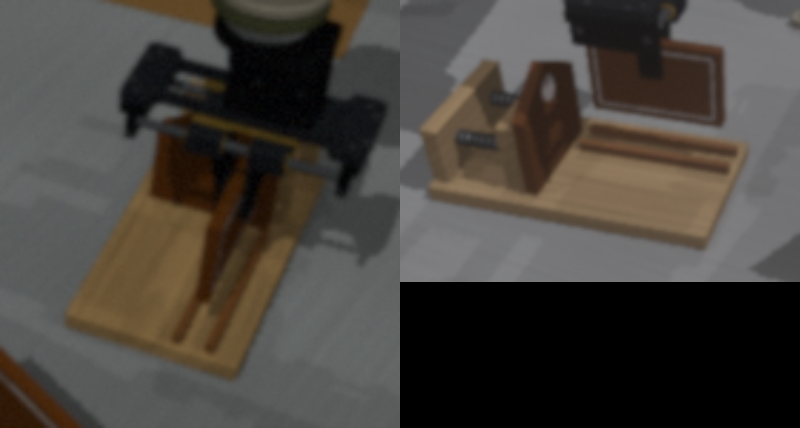

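View pics/wrist2.png

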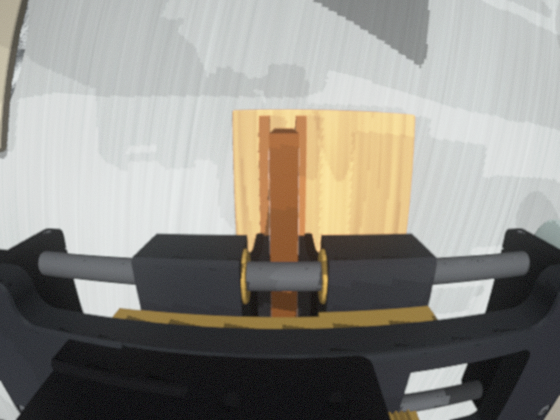

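The wall hangs above the channel. In the wrist view the strips at columns 264 and 301 straddle it at 284. Next I'll measure the offset and tilt within each camera.

```bash
python3 - <<'E'
from h import *
a=np.radians(-78.95);d=np.array([np.cos(a),np.sin(a)]);e=np.array([-d[1],d[0]]);o=np.array([.475,-.1645])
for n,(x0,y0,x1,y1) in {"scene":(140,100,300,205),"side":(330,120,440,240)}.items():
    c=dict(np.load(n+"2.npz"));P=cloud(c)[y0:y1,x0:x1].reshape(-1,3)
    s=cv2.cvtColor(c["pixels"],cv2.COLOR_RGB2HSV)[y0:y1,x0:x1].reshape(-1,3)
    u=(P[:,:2]-o)@d;v=(P[:,:2]-o)@e;z=P[:,2]
    w=(z>.068)&(z<.142)&(u<.024)&(u>-.15)&(abs(v+.035)<.02)&(s[:,1]>70)
    print(n,w.sum(),"wall u",np.percentile(u[w],[0,.5,1,99,99.5,100]).round(4),"v pct",np.percentile(v[w],[2,10,50,90,98]).round(4),"z",np.percentile(z[w],[0,1,99,100]).round(4))
    bins=np.arange(-.13,.03,.02)
    for b in bins:
        q=w&(u>=b)&(u<b+.02)
        if q.sum()>15: print("  u%.2f zmin %.4f zmax %.4f vmin %.4f vmax %.4f"%(b,z[q].min(),z[q].max(),v[q].min(),v[q].max()))
    st=(z>.024)&(z<.031)&(u<.0)&(u>-.13)&(v<0); print(" strips v",v[st&(v<-.034)].mean(),v[st&(v>-.034)].mean(),st.sum())
    g=(z>.05)&(z<.085)&(u>.02)&(u<.045)&(v>-.02)&(v<.05);print(" gable u",np.median(u[g]))
E
```

```text
scene 1087 wall u [-0.1258 -0.1256 -0.1252  0.0008  0.0015  0.002 ] v pct [-0.0303 -0.0287 -0.0273 -0.0257 -0.0237] z [0.0682 0.0737 0.1415 0.142 ]
  u-0.13 zmin 0.0687 zmax 0.1415 vmin -0.0345 vmax -0.0245
  u-0.11 zmin 0.0745 zmax 0.1420 vmin -0.0408 vmax -0.0237
  u-0.09 zmin 0.0750 zmax 0.1417 vmin -0.0396 vmax -0.0161
  u-0.07 zmin 0.0747 zmax 0.1416 vmin -0.0331 vmax -0.0163
  u-0.05 zmin 0.0697 zmax 0.1308 vmin -0.0302 vmax -0.0238
  u-0.03 zmin 0.0731 zmax 0.1301 vmin -0.0309 vmax -0.0233
  u-0.01 zmin 0.0682 zmax 0.1293 vmin -0.0301 vmax -0.0248
 strips v -0.04678090624305792 -0.01845582101111008 319
 gable u 0.03074209215393141
side 372 wall u [-0.1308 -0.13   -0.1294 -0.0077 -0.0007  0.0041] v pct [-0.0505 -0.0426 -0.0412 -0.0304 -0.0223] z [0.0682 0.0694 0.1418 0.142 ]
  u-0.13 zmin 0.0682 zmax 0.1420 vmin -0.0429 vmax -0.0296
  u-0.11 zmin 0.0715 zmax 0.1418 vmin -0.0426 vmax -0.0309
  u-0.09 zmin 0.0705 zmax 0.1418 vmin -0.0519 vmax -0.0191
  u-0.07 zmin 0.0698 zmax 0.1416 vmin -0.0512 vmax -0.0244
 strips v -0.050603288690847424 -0.022154343213244835 177
 gable u 0.03070967607734938
```

Emit:
servo_tool(
  moves=[
    [[0, 0, -0.016, 0, 255], [0, 0, -0.012, 0, 255], [0, 0, -0.008, 0, 255], [0, 0, -0.006, 0, 255], [0, 0, -0.002, 0, 255], [0, 0, 0, 0, 255], [0, 0, 0, 0, 255]],
  ],
)

```text
time_s: 5.97
tcp_pos: [0.4295, -0.112, 0.0671]
tcp_rot: [[-0.191, 0.982, 0.001], [0.982, 0.191, -0.0], [-0.0, 0.001, -1.0]]
contact_force: [0.8, 0.3, -0.5]
finger_gap: 0.0118
finger_force: 30.0
```

Emit:
servo_tool(
  moves=[
    [[0, 0, -0.001, 0, 255], [0, 0, 0, 0, 255], [0, 0, 0, 0, 255]],
  ],
)

```text
time_s: 6.22
tcp_pos: [0.4298, -0.1121, 0.0664]
tcp_rot: [[-0.191, 0.982, 0.002], [0.982, 0.191, -0.0], [-0.001, 0.002, -1.0]]
contact_force: [-0.9, 0.1, 5.7]
finger_gap: 0.0116
finger_force: 30.0
```

Emit:
servo_tool(
  moves=[
    [[0, 0, 0.0005, 0, 255], [0, 0, 0, 0, 255], [0.001, -0.005, 0, 0, 255], [0.001, -0.005, 0, 0, 255], [0.001, -0.005, 0, 0, 255], [0.001, -0.005, 0, 0, 255], [0.0008, -0.004, 0, 0, 255], [0, 0, 0, 0, 255], [0, 0, 0, 0, 255], [0, 0, 0, 0, 255]],
  ],
)

```text
time_s: 7.05
tcp_pos: [0.4344, -0.1369, 0.0665]
tcp_rot: [[-0.19, 0.982, 0.001], [0.982, 0.19, -0.001], [-0.001, 0.001, -1.0]]
contact_force: [0.3, -2.8, 4.6]
finger_gap: 0.0122
finger_force: 30.0
```

Emit:
servo_tool(
  moves=[
    [[0.001, -0.005, 0, 0, 255], [0.001, -0.005, 0, 0, 255], [0.0005, -0.0025, 0, 0, 255], [0, 0, 0, 0, 255], [0, 0, 0, 0, 255], [0, 0, 0, 0, 255]],
  ],
)

```text
time_s: 7.55
tcp_pos: [0.4366, -0.1472, 0.0665]
tcp_rot: [[-0.192, 0.981, 0.0], [0.981, 0.192, 0.002], [0.002, 0.0, -1.0]]
contact_force: [-0.8, 7.2, 9.1]
finger_gap: 0.0117
finger_force: 30.0
```

```bash
cat > g.py <<'E'
from h import *
import sys
a=np.radians(-78.95);d=np.array([np.cos(a),np.sin(a)]);e=np.array([-d[1],d[0]]);o=np.array([.475,-.1645])
F=[]
for n,(x0,y0,x1,y1) in {"scene":(140,100,300,205),"side":(330,120,440,240)}.items():
    c=cam(n);cv2.imwrite(f"pics/{n}{sys.argv[1]}.png",c["pixels"][...,::-1]);F.append(ctrl.get_state()["contact_force"])
    P=cloud(c)[y0:y1,x0:x1].reshape(-1,3);u=(P[:,:2]-o)@d;v=(P[:,:2]-o)@e;z=P[:,2]
    s=cv2.cvtColor(c["pixels"],cv2.COLOR_RGB2HSV)[y0:y1,x0:x1].reshape(-1,3)
    g=(z>.05)&(z<.085)&(u>.02)&(u<.065)&(v>-.02)&(v<.05)&(s[:,1]>60);print(n,"gable u",np.percentile(u[g],[25,50,75]).round(4),g.sum())
    w=(z>.035)&(z<.1)&(u<.024)&(u>-.15)&(abs(v+.035)<.012)
    print(" wall u",np.percentile(u[w],[.5,1]).round(4),"v",np.median(v[w]).round(4),"zmax",[z[w&(u>b)&(u<b+.02)].max().round(4) for b in(-.1,-.08,-.02,0)])
s=ctrl.get_state();print(s["tcp_pos"].round(4),s["time_s"],np.mean(F,0).round(2),"along",np.mean(F,0)[:2]@d)
E
python3 g.py 3
```

```text
scene gable u [0.0398 0.0402 0.0406] 214
 wall u [-0.0903 -0.0901] v -0.0282 zmax [np.float64(0.0979), np.float64(0.0979), np.float64(0.0777), np.float64(0.079)]
side gable u [0.0387 0.0399 0.0417] 81
 wall u [-0.0941 -0.0938] v -0.0385 zmax [np.float64(0.0997), np.float64(0.0995), np.float64(0.0998), np.float64(0.0994)]
[ 0.4366 -0.1472  0.0665] 7.65 [-2.07  5.8  10.36] along -6.089569714855417
```

Emit:
servo_tool(
  moves=[
    [[0.0006, -0.003, 0.0004, 0, 255], [0.0006, -0.003, 0, 0, 255], [0.0006, -0.003, 0, 0, 255], [0.0004, -0.002, 0, 0, 255], [0, 0, 0, 0, 255], [0, 0, 0, 0, 255], [0, 0, 0, 0, 255]],
  ],
)

```text
time_s: 8.23
tcp_pos: [0.4384, -0.157, 0.0665]
tcp_rot: [[-0.193, 0.981, -0.001], [0.981, 0.193, 0.003], [0.003, -0.001, -1.0]]
contact_force: [-2.6, 10.0, 9.1]
finger_gap: 0.0121
finger_force: 30.0
```

```bash
python3 g.py 4;python3 -c "
import cv2,numpy as np
a=cv2.imread('pics/side4.png')[110:260,310:450];b=cv2.imread('pics/scene4.png')[100:220,130:300]
cv2.imwrite('pics/m4.png',np.hstack([cv2.resize(a,(400,428)),cv2.copyMakeBorder(cv2.resize(b,(400,282)),0,146,0,0,0)]))"
```

```text
scene gable u [0.0497 0.05   0.0505] 217
 wall u [-0.0805 -0.0802] v -0.0282 zmax [np.float64(0.0938), np.float64(0.0987), np.float64(0.0598), np.float64(0.078)]
side gable u [0.0484 0.0493 0.0508] 89
 wall u [-0.0847 -0.0836] v -0.0386 zmax [np.float64(0.0982), np.float64(0.0997), np.float64(0.0991), np.float64(0.0996)]
[ 0.4384 -0.157   0.0665] 8.3333 [-2.64 10.51  9.64] along -10.815919133575296
```

View pics/m4.png

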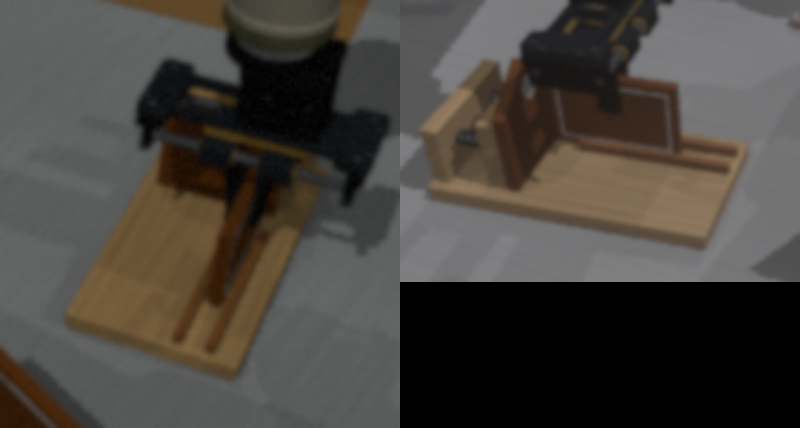

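The wall stands upright in the channel against the gable, which is pushed back about 19 mm (≈7.6 N). I'll hold it there for about four seconds.

Emit:
servo_tool(
  moves=[
    [[0, 0, 0, 0, 255], [0, 0, 0, 0, 255], [0, 0, 0, 0, 255], [0, 0, 0, 0, 255], [0, 0, 0, 0, 255], [0, 0, 0, 0, 255], [0, 0, 0, 0, 255], [0, 0, 0, 0, 255], [0, 0, 0, 0, 255], [0, 0, 0, 0, 255]],
  ],
)

```text
time_s: 9.17
tcp_pos: [0.4384, -0.157, 0.0665]
tcp_rot: [[-0.193, 0.981, -0.001], [0.981, 0.193, 0.003], [0.003, -0.0, -1.0]]
contact_force: [-2.0, 11.5, 9.2]
finger_gap: 0.0123
finger_force: 30.0
```

Emit:
servo_tool(
  moves=[
    [[0, 0, 0, 0, 255], [0, 0, 0, 0, 255], [0, 0, 0, 0, 255], [0, 0, 0, 0, 255], [0, 0, 0, 0, 255], [0, 0, 0, 0, 255], [0, 0, 0, 0, 255], [0, 0, 0, 0, 255], [0, 0, 0, 0, 255], [0, 0, 0, 0, 255]],
  ],
)

```text
time_s: 10.0
tcp_pos: [0.4384, -0.157, 0.0665]
tcp_rot: [[-0.193, 0.981, -0.001], [0.981, 0.193, 0.003], [0.003, -0.0, -1.0]]
contact_force: [-2.5, 11.6, 9.0]
finger_gap: 0.0117
finger_force: 30.0
```

Emit:
servo_tool(
  moves=[
    [[0, 0, 0, 0, 255], [0, 0, 0, 0, 255], [0, 0, 0, 0, 255], [0, 0, 0, 0, 255], [0, 0, 0, 0, 255], [0, 0, 0, 0, 255], [0, 0, 0, 0, 255], [0, 0, 0, 0, 255], [0, 0, 0, 0, 255], [0, 0, 0, 0, 255]],
  ],
)

```text
time_s: 10.83
tcp_pos: [0.4384, -0.157, 0.0665]
tcp_rot: [[-0.193, 0.981, -0.001], [0.981, 0.193, 0.003], [0.003, -0.0, -1.0]]
contact_force: [-1.3, 10.1, 9.2]
finger_gap: 0.0116
finger_force: 30.0
```

Emit:
servo_tool(
  moves=[
    [[0, 0, 0, 0, 255], [0, 0, 0, 0, 255], [0, 0, 0, 0, 255], [0, 0, 0, 0, 255], [0, 0, 0, 0, 255], [0, 0, 0, 0, 255], [0, 0, 0, 0, 255], [0, 0, 0, 0, 255], [0, 0, 0, 0, 255], [0, 0, 0, 0, 255]],
  ],
)

```text
time_s: 11.67
tcp_pos: [0.4384, -0.157, 0.0665]
tcp_rot: [[-0.193, 0.981, -0.001], [0.981, 0.193, 0.003], [0.003, -0.0, -1.0]]
contact_force: [-2.6, 10.9, 8.2]
finger_gap: 0.0116
finger_force: 30.0
```

Emit:
servo_tool(
  moves=[
    [[0, 0, 0, 0, 255], [0, 0, 0, 0, 255], [0, 0, 0, 0, 255], [0, 0, 0, 0, 255], [0, 0, 0, 0, 255], [0, 0, 0, 0, 255], [0, 0, 0, 0, 255], [0, 0, 0, 0, 255]],
  ],
)

```text
time_s: 12.33
tcp_pos: [0.4384, -0.157, 0.0665]
tcp_rot: [[-0.193, 0.981, -0.001], [0.981, 0.193, 0.003], [0.003, -0.0, -1.0]]
contact_force: [-2.5, 10.9, 9.8]
finger_gap: 0.0121
finger_force: 30.0
```

```bash
python3 g.py 5
```

```text
scene gable u [0.0498 0.0503 0.0507] 219
 wall u [-0.0805 -0.0803] v -0.0283 zmax [np.float64(0.0976), np.float64(0.0982), np.float64(0.0637), np.float64(0.0782)]
side gable u [0.0486 0.05   0.0518] 94
 wall u [-0.0841 -0.0833] v -0.0388 zmax [np.float64(0.0977), np.float64(0.0993), np.float64(0.0997), np.float64(0.0993)]
[ 0.4384 -0.157   0.0665] 12.4333 [-2.71 10.9   8.89] along -11.218491181204422
```

```bash
python3 -c "
from station import ctrl
print(ctrl.hand_in())"
```

```text
the job is handed in; nothing more can be done
None
```

I handed the job in with the side wall standing in the channel and the gripper still holding it against the gable. The gable is pushed back about 19.5 mm, which is about 8 N from the spring, and I held it there for about 4 s first; the hand-in gave no verdict.

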